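# Hold a turning blank up between the lathe centres

## Task

Pick the square wooden blank up off the bed of the lathe and hold it up between the centres, level and in line with the lathe's axis, with the pencilled centre of its sawn-cross end right in front of the point of the drive centre and about half a centimetre short of it. Finish while holding it there, steady and touching nothing but your fingers, ready for a colleague to wind the tailstock in; leave the mallet, the gouge and the spoon where they lie.

Things in the scene. Friction and masses are not known exactly. Their poses are not given: they have to be found in the camera images.
- lathe: Grey bench wood lathe, fixed, 840 mm long. Origin: on the table under mid-bed; z up, y along its axis to the headstock, x to its back. Bed: two flat steel ways, 90 mm over both, top 100 mm up. Spindle axis: x = 0, 200 mm up. Headstock box y = 170 to 380, x = +-75, top 280 mm up. Tailstock y = -400 to -290, top 270 mm. Tool rest y = -348 to -222, x = -105, top 201 mm.
- drive_point (a point): Tip of the drive centre's point, which sticks out of the headstock spindle towards the tailstock (-y of the lathe). On the lathe axis, 200 mm above the table, 100 mm above the ways, at y = 115 mm of the lathe. Behind it the spindle and its collar are up to 21 mm in radius. Fixed; axes as the lathe's.
- tail_point (a point): The tip of the tailstock's pointed live centre: on the same axis, facing the drive point, 339 mm from it. Fixed.
- blank: Turning blank: loose square brown wooden bar, 44 x 180 x 44 mm, about 0.26 kg (varies), lying flat on the ways between headstock and tailstock; its end may lie below the drive point. Origin: centre of its underside, 22 mm below its middle axis. y along its length to its sawn-cross end, which starts towards the headstock; z up.
- blank_mark (a point): The pencilled centre on the blank's sawn-cross end: the middle of a pencil circle 14 mm across on the end face that looks to the headstock, where two dark diagonal saw cuts cross. 90 mm along the blank's y from its middle, 22 mm above its underside.
- mallet: Bystander: mallet with a white upright cylindrical head, 64 mm across and 96 mm tall, and a wooden handle standing out level 150 mm to its -x. Origin: centre of the head's underside. Leave it.
- gouge: Bystander: turning gouge lying on the table, dark wooden handle 190 mm and steel blade 120 mm, along its x, 26 mm thick. Leave it.
- spoon: Bystander: dark wooden spoon lying on the table along its x, about 200 mm long. Leave it.
Not all that is in view belongs to the job. Several things have the shape of the blank; the one meant has the colours described above.

How it is judged:
By the outcome, as a careful person would: the job done as asked, in the order asked, and still so for the second after the job is handed in, while the arm keeps its last pose, push and grip.
It also fails if it takes over 38 s, if anything falls off the work surface, if the arm or the gripper's body presses on something with over 40 N, if the wrist force passes 120 N, or if a joint passes its speed limit or range.

## Robot

A 6-joint arm with a two-finger parallel gripper is mounted at the origin on the work surface. World frame = base frame: x ahead of the robot, y to its left, z up, the work surface at z = 0. Lengths are in m, angles in rad, forces in N, time in s.
With the tool pointing down it reaches from about 0.4 to 0.925 m from the base axis. Payload 3.4 kg.
Tool frame: the origin (TCP) lies at the very end of the fingers, on their centre line; the grasp point (between the pads) lies 19 mm behind it; z points along the fingers, y is the line along which they close (so a half turn about z gives the same grasp; the last joint's range is limited). The gripper opens to 85 mm and grips with 20 to 120 N. Pads are 22 mm wide; open, the fingers measure 114 mm over their backs; the gripper's body (76 mm by 85 mm) begins 54 mm behind the grasp point. The pads swing forward as they close: fully open they stand 13 mm farther back than shut.
Start: joints at [-1.3, 0.307, 1.506, -0, 1.328, -0.073], TCP at [0.194, -0.541, 0.231] pointing down, gripper open.
Joint ranges: [-3.12, 3.12], [-1.05, 2.28], [0.14, 2.33], [-1.42, 4.57], [0.1, 2.73], [-2.68, 2.68]. Speed limits (rad/s): [2.57, 2.57, 3.14, 3.14, 3.14, 3.14].

## Interface

Orientations are given as a rotation vector (axis times angle).
In Python, from bench import arm gives the robot as it stands.
- The arm moves only by the tool play_rows, never from a script. Its argument "targets" is a list of rows, each a list of 2 entries, a list of its own where there are three numbers: the shift along the tool's x, y, z in m, then the turn, a rotation vector about the tool's x, y, z in rad. A call has 1 to 5 rows; each row shifts and turns the commanded pose from where the row before left it, along the tool's axes as they then stand; what a row does not reach is not made up. A row lasts 1/12 s, in which the tool goes at most 41.7 mm and 7.16 degrees, less where a joint would pass 70% of its speed; a pose out of reach is approached as far as the arm can. A call is refused whole if a number of a shift passes 0.0417 or a number of a turn 0.125, either way. A call with a gripper value outside its range is refused whole. "grip" is the opening, from 0 (shut) to 1 (fully open), set as the call begins (left out, the last holds). The fingers move at their own pace and stop on an object; "newtons" is the grip in N (left out, the last holds). Time passes only in rows, so rows that do not move let the fingers close. It gives the time, the measured TCP pose, the force, the opening and the grip force at its end, in the units of the state.
- arm.read_state(): the state, without advancing time (a new reading comes with each control period).
- arm.capture(name): name is "scene" or "top"; returns (picture, depth): 480x640x3 uint8, blue, green, red; 480x640 float32, m along the optical axis (not along the pixel's ray), 0 where there is no reading.
- arm.camera_model(name): a dict with "fx", "fy", "cx", "cy" (pixels), "dist_coeffs" ([k1, k2, p1, p2, k3] as OpenCV has them; the pictures are not rectified), "R" (3x3) and "t" (3): a world point X has camera coordinates R X + t. Camera axes: x right, y down, z forward; pixel columns grow to the right and rows downward; lengths in m; the calibration is good to about 2 mm. A picture is of the moment at which its call begins. camera_model takes no time and is no camera call.
- arm.finish_job(): hands the job in; it is judged then, once.
Trained networks look in the newest picture that a camera, given by its name, has taken for a name from the list of things; names that differ only in an ending like _2 or _b are one class to them, and where a whole thing is asked for, a point or a joint stands for the part that bears it (a point fixed in the world has none). Each returns a list of dicts, best first, with "conf" (0 to 1); they miss things now and then, are a little off and sometimes report something else, mostly with a low value. They report only what shows in the picture. A call takes as long as a camera call. They do not tell look-alikes from the thing itself.
- arm.look_for(camera, target): "location" ([x, y, z] in m, in world coordinates, good to about 4 mm: the middle of the surface that is visible of it).
- arm.cut_out(camera, target): "region" (480x640 bool, what is visible of it).
- arm.mark_of(camera, target): "location" ([x, y, z] in m, in world coordinates, good to about 4 mm: a listed point, or the origin of a listed thing).
The state is a dict: "t": time; "joints": joint angles; "dq": joint speeds; "joint_efforts": joint torques, N m; "tool_pos": TCP position; "orientation": TCP orientation; "ft_force": force on the tool from outside, world axes, zero at the start; "moment": the same for the moment, N m; "gripper_width": finger opening in m; "grasp_force": force on a finger pad.
Only numpy, scipy, OpenCV 4.12 (cv2) and the standard library are available. Lean on these libraries where they do the work, as an engineer would, in place of code of your own. Each camera call takes 0.05 s, during which the arm holds its last target. There are 200 camera calls.

## Working session

There is one attempt and no reset: what is moved stays moved. The work goes in short steps, Python scripts to look and compute and a tool call to move; the robot and the scene stay as the last step left them, time stands still between calls to the robot, and variables do not carry over. Pictures are saved under pics/ and viewed, at most 10 in all, crops included, and the job is handed in when it is done.

Besides the shell and the picture viewer there is one more tool, called after ">>>" as name(argument=value, ...), one argument or row to a line, values as JSON. play_rows: Moves the arm, as the interface text tells. Its arguments: {"type":"object","properties":{"targets":{"type":"array"},"grip":{"type":"number"},"newtons":{"type":"number"}},"required":["targets"]}

```bash
mkdir -p pics; ls; cat > h.py <<'E'
import numpy as np, cv2
from bench import arm
from scipy.spatial.transform import Rotation as Rn
np.set_printoptions(precision=4,suppress=True)
def pts(cam,depth,uv):
    m=arm.camera_model(cam);K=np.array([[m['fx'],0,m['cx']],[0,m['fy'],m['cy']],[0,0,1]])
    uv=np.asarray(uv,float).reshape(-1,2)
    n=cv2.undistortPoints(uv[:,None],K,np.array(m['dist_coeffs']))[:,0]
    z=depth[uv[:,1].astype(int),uv[:,0].astype(int)]
    c=np.c_[n*z[:,None],z]
    return (c-np.array(m['t']))@np.array(m['R'])
def proj(cam,X):
    m=arm.camera_model(cam);K=np.array([[m['fx'],0,m['cx']],[0,m['fy'],m['cy']],[0,0,1]])
    return cv2.projectPoints(np.asarray(X,float).reshape(-1,3),cv2.Rodrigues(np.array(m['R']))[0],np.array(m['t']),K,np.array(m['dist_coeffs']))[0][:,0]
E
python3 - <<'E'
from h import *
for c in ['scene','top']:
    p,d=arm.capture(c); cv2.imwrite(f'pics/{c}0.png',p); np.save(f'{c}0.npy',d)
    m=arm.camera_model(c); print(c,'cam pos',-np.array(m['R']).T@m['t'])
    for t in ['blank','blank_mark','drive_point','tail_point','lathe','mallet','gouge','spoon']:
        for f in ([arm.look_for,arm.mark_of] if 'point' not in t and 'mark' not in t else [arm.mark_of]):
            for r in f(c,t)[:4]: print(t,f.__name__,round(r['conf'],2),np.array(r['location']),proj(c,r['location'])[0].round())
s=arm.read_state();print(s)
E
```

```text
pics
scene cam pos [1.0104 0.4444 0.9303]
blank call 0.82 [ 0.4152 -0.0165  0.0386] [340. 206.]
blank call 0.74 [0.3433 0.4414 0.0413] [517. 286.]
blank call 0.64 [ 0.6085 -0.      0.1443] [291. 231.]
blank call 0.55 [0.8578 0.1032 0.0446] [249. 361.]
blank call 0.95 [ 0.3316  0.4369 -0.0036] [512. 292.]
blank call 0.87 [ 0.6021 -0.0128  0.1041] [290. 237.]
blank call 0.7 [ 0.4022 -0.021  -0.002 ] [341. 212.]
blank call 0.68 [0.3575 0.2252 0.0002] [429. 250.]
blank_mark call 0.89 [0.6196 0.0791 0.1194] [315. 260.]
blank_mark call 0.82 [0.312  0.3501 0.0223] [486. 260.]
blank_mark call 0.78 [ 0.4112 -0.1116  0.02  ] [313. 193.]
blank_mark call 0.73 [ 0.88   -0.2116  0.0196] [150. 288.]
drive_point call 0.85 [0.6153 0.139  0.2026] [339. 251.]
tail_point call 0.63 [ 0.5863 -0.1993  0.199 ] [232. 166.]
tail_point call 0.48 [0.6139 0.1385 0.1995] [339. 252.]
tail_point call 0.22 [ 0.3715 -0.2218 -0.004 ] [294. 172.]
lathe call 0.62 [0.6396 0.2529 0.2177] [379. 288.]
lathe call 0.68 [ 0.6069  0.0225 -0.005 ] [302. 272.]
mallet call 0.64 [ 0.3786 -0.2192  0.0584] [291. 158.]
mallet call 0.6
[... 1378 characters left out ...]

gouge call 0.75 [0.3662 0.2249 0.0218] [259. 321.]
gouge call 0.88 [0.3557 0.2271 0.0025] [259. 325.]
spoon call 0.73 [ 0.7365 -0.0837  0.0119] [368. 198.]
spoon call 0.69 [ 0.773  -0.0812 -0.0015] [366. 188.]
{'t': 1.4, 'joints': array([-1.3005,  0.3068,  1.5064, -0.    ,  1.3284, -0.0735]), 'dq': array([ 0.0004,  0.0017, -0.0008,  0.0009, -0.0003, -0.0016]), 'joint_efforts': array([  0.0002, -45.7486, -25.2327,  -0.0001,   0.0011,  -0.    ]), 'tool_pos': array([ 0.1938, -0.5414,  0.2313]), 'orientation': array([ 3.0953,  0.5374, -0.    ]), 'ft_force': array([ 0.1461, -0.2169,  0.3471]), 'moment': array([ 0.0208, -0.0043,  0.006 ]), 'grasp_force': 0.0, 'gripper_width': 0.08550262634255554}
```

View pictures.

View pics/scene0.png

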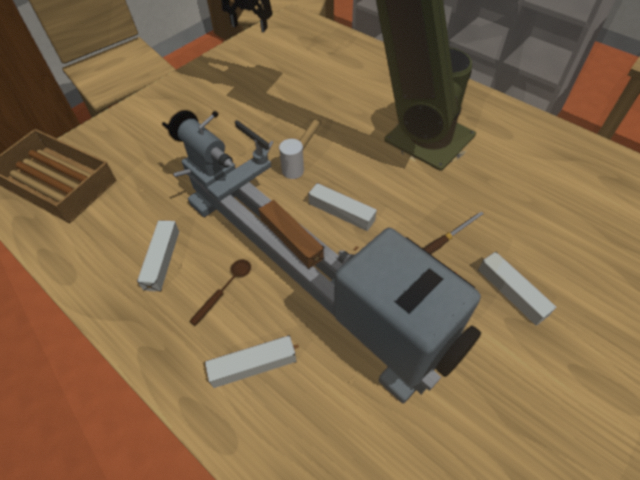

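View pics/top0.png

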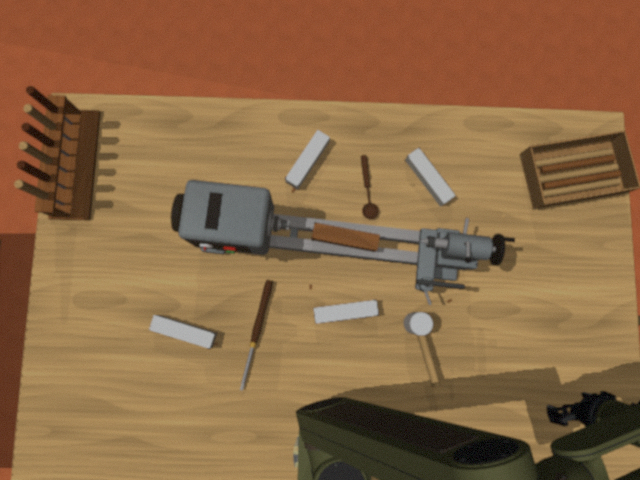

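Scene picture: candidates are the brown bar on the bed at (290,232); white look-alike bars at (341,206), (517,287), (158,255), (250,361); brown sticks in the tray at (55,170). Top picture: brown bar at (346,235), whites at (346,311), (183,331), (308,158), (431,177). By colour and place, I choose the brown one on the ways.

```bash
python3 - <<'E'
from h import *
for c,(x0,y0,x1,y1) in {'top':(260,190,470,290),'scene':(190,130,390,310)}.items():
    p=cv2.imread(f'pics/{c}0.png');d=np.load(f'{c}0.npy')
    if c=='scene': cv2.imwrite('pics/crop0.png',cv2.resize(p[190:290,240:370],None,fx=6,fy=6,interpolation=cv2.INTER_CUBIC)[:600,:800])
    vv,uu=np.mgrid[y0:y1,x0:x1];uv=np.c_[uu.ravel(),vv.ravel()]
    X=pts(c,d,uv);col=p[uv[:,1],uv[:,0]].astype(int)
    brown=(col[:,2]-col[:,0]>35)&(X[:,2]>.125)&(X[:,2]<.16)&(abs(X[:,0]-.6)<.06)&(abs(X[:,1])<.13)
    if c=='top' or 1:
        B=X[brown]; z=np.median(B[:,2]) if c=='top' else .144
        B=B[abs(B[:,2]-z)<.006]
        r=cv2.minAreaRect((B[:,:2]*1000).astype(np.float32))
        print(c,'blank n',len(B),'z',np.median(B[:,2]),'mean',B.mean(0),'rect mm',r)
        q=B[:,:2]-B[:,:2].mean(0);v=np.linalg.svd(q,full_matrices=False)[2][0];v*=np.sign(v[1]);print('PCA yaw',np.arctan2(-v[0],v[1]))
    way=(abs(X[:,2]-.1)<.006)&(abs(X[:,0]-.6)<.08)&(X[:,1]>-.18)&(X[:,1]<.1)&(col.max(1)-col.min(1)<30)
    W=X[way]; print('ways n',len(W),'z',np.median(W[:,2]))
    # outer edges by bins along y
    lo,hi=[],[]
    for y in np.arange(-.17,.1,.01):
        w=W[abs(W[:,1]-y)<.005]
        if len(w)>4: lo.append((y,w[:,0].min()));hi.append((y,w[:,0].max()))
    for n,l in(('lo',lo),('hi',hi)):
        l=np.array(l)
        if len(l)>3:
            k=np.polyfit(l[:,0],l[:,1],1);res=l[:,1]-np.polyval(k,l[:,0]);g=abs(res)<.005
            print(n,np.polyfit(l[g,0],l[g,1],1),g.sum(),len(l))
E
```

```text
top blank n 1019 z 0.14241848369233592 mean [ 0.5998 -0.0087  0.1425] rect mm ((599.9283447265625, -9.132667541503906), (179.3809051513672, 43.344024658203125), 80.85401153564453)
PCA yaw -0.15727948288470836
ways n 1549 z 0.09863383758044549
lo [0.0888 0.5583] 27 27
hi [0.095  0.6467] 27 27
scene blank n 1310 z 0.14319491876052173 mean [ 0.6046 -0.0057  0.1431] rect mm ((603.152099609375, -9.781532287597656), (182.44198608398438, 45.18804168701172), 80.7283935546875)
PCA yaw -0.16422759980812016
ways n 1706 z 0.0992612409277757Traceback (most recent call last):
  File "<stdin>", line 25, in <module>
    raise TypeError("expected non-empty vector for x")
TypeError: expected non-empty vector for x
```

View pics/crop0.png

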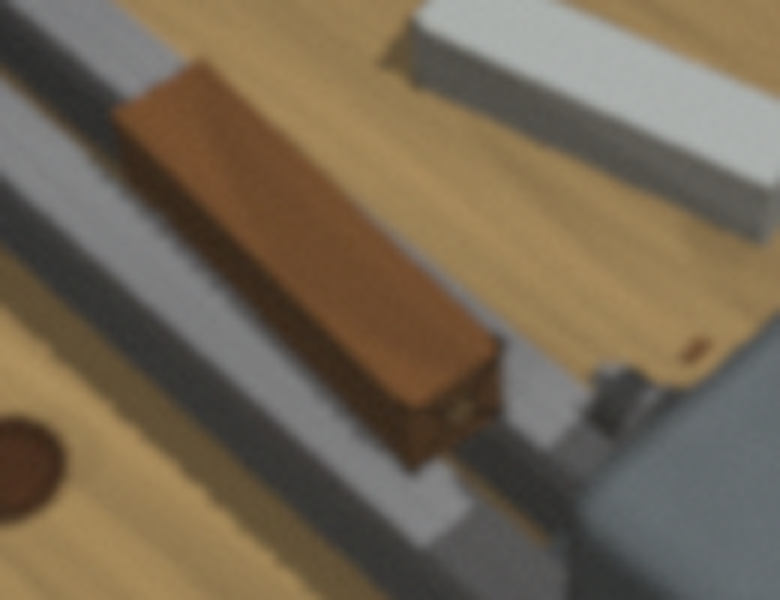

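The crop shows the brown bar flat on the ways, with its marked cross end facing the headstock (crop (458,405), which is scene (316,257)). The blank's middle is at (0.600, -0.009) with its top at 0.143 and yaw -0.16. The axis yaw is about -0.09, and the drive point is about (0.614, 0.139, 0.200). I'll go up and turn first.

>>> play_rows(
  targets=[
    [[0,0,-0.03],[0,0,-0.107]],
    [[0,0,-0.03],[0,0,-0.107]],
    [[0,0,-0.03],[0,0,-0.107]],
    [[0,0,-0.03],[0,0,-0.107]],
    [[0,0,-0.03],[0,0,-0.107]],
  ],
  grip=1,
)

```text
t: 1.82
tool_pos: [0.1937, -0.5411, 0.3827]
orientation: [-2.839, -1.344, -0.0]
ft_force: [-0.8, -0.3, 0.0]
gripper_width: 0.0855
grasp_force: 0.0
```

>>> play_rows(
  targets=[
    [[0,0,0],[0,0,-0.107]],
    [[0,0,0],[0,0,-0.107]],
    [[0,0,0],[0,0,-0.107]],
    [[0,0,0],[0,0,-0.107]],
    [[0,0,0],[0,0,-0.107]],
  ],
)

```text
t: 2.23
tool_pos: [0.1938, -0.5413, 0.3814]
orientation: [2.383, 2.047, 0.0]
ft_force: [-0.3, -0.1, -0.8]
gripper_width: 0.0856
grasp_force: 0.0
```

>>> play_rows(
  targets=[
    [[0.0347,0.0186,0],[0,0,0]],
    [[0.0347,0.0186,0],[0,0,0]],
    [[0.0347,0.0186,0],[0,0,0]],
    [[0.0347,0.0186,0],[0,0,0]],
    [[0.0347,0.0186,0],[0,0,0]],
  ],
)

```text
t: 2.65
tool_pos: [0.3134, -0.383, 0.3813]
orientation: [2.39, 2.039, 0.0]
ft_force: [0.5, 0.1, -0.8]
gripper_width: 0.0851
grasp_force: 0.0
```

>>> play_rows(
  targets=[
    [[0.0347,0.0186,0],[0,0,0]],
    [[0.0347,0.0186,0],[0,0,0]],
    [[0.0347,0.0186,0],[0,0,0]],
    [[0.0347,0.0186,0],[0,0,0]],
    [[0.0347,0.0186,0],[0,0,0]],
  ],
)

```text
t: 3.07
tool_pos: [0.4325, -0.2259, 0.3816]
orientation: [2.388, 2.04, 0.0]
ft_force: [0.2, -0.7, -0.4]
gripper_width: 0.0853
grasp_force: 0.0
```

>>> play_rows(
  targets=[
    [[0.0347,0.0186,0],[0,0,0]],
    [[0.0347,0.0186,0],[0,0,0]],
    [[0.0347,0.0186,0],[0,0,0]],
    [[0.0347,0.0186,0],[0,0,0]],
    [[0.0347,0.0186,0],[0,0,0]],
  ],
)

```text
t: 3.48
tool_pos: [0.5515, -0.069, 0.3815]
orientation: [2.388, 2.04, 0.0]
ft_force: [0.4, -0.8, -0.4]
gripper_width: 0.0854
grasp_force: 0.0
```

>>> play_rows(
  targets=[
    [[0.0347,0.0186,0],[0,0,0]],
    [[0.0347,0.0186,0],[0,0,0]],
    [[0,0,0.03],[0,0,0]],
    [[0,0,0.03],[0,0,0]],
    [[0,0,0],[0,0,0]],
  ],
)

```text
t: 3.9
tool_pos: [0.5949, -0.0068, 0.3146]
orientation: [-2.38, -2.037, 0.014]
ft_force: [-2.0, -0.6, -1.4]
gripper_width: 0.0853
grasp_force: 0.0
```

```bash
python3 - <<'E'
from h import *
s=arm.read_state();print(s['tool_pos'],s['orientation'],s['joints'])
R=Rn.from_rotvec(s['orientation']).as_matrix();print(R)
print('tool delta to blank (grasp z .107)',R.T@(np.array([.6005,-.009,.107])-s['tool_pos']))
E
```

```text
[ 0.5949 -0.0068  0.3146] [-2.3801 -2.0368  0.014 ] [-0.0824  0.292   1.3181 -0.0001  1.5441  0.0728]
[[ 0.1545  0.9879 -0.0126]
 [ 0.988  -0.1545  0.001 ]
 [-0.001  -0.0126 -0.9999]]
tool delta to blank (grasp z .107) [-0.0011  0.0085  0.2075]
```

>>> play_rows(
  targets=[
    [[0,0,0.03],[0,0,0]],
    [[0,0,0.03],[0,0,0]],
    [[0,0,0.03],[0,0,0]],
    [[0,0,0],[0,0,0]],
    [[0,0,0],[0,0,0]],
  ],
)

```text
t: 4.32
tool_pos: [0.5976, -0.0085, 0.2312]
orientation: [-2.388, -2.038, 0.003]
ft_force: [0.4, -0.6, 0.7]
gripper_width: 0.0851
grasp_force: 0.0
```

```bash
python3 - <<'E'
from h import *
s=arm.read_state();print(s['tool_pos'],s['orientation'],s['joints'])
R=Rn.from_rotvec(s['orientation']).as_matrix();print(R)
print('tool delta',R.T@(np.array([.6005,-.009,.107])-s['tool_pos']))
E
```

```text
[ 0.5976 -0.0085  0.2312] [-2.388  -2.0383  0.0031] [-0.0849  0.3398  1.4559 -0.      1.3488  0.0727]
[[ 0.157   0.9876 -0.0028]
 [ 0.9876 -0.157   0.0002]
 [-0.0002 -0.0028 -1.    ]]
tool delta [0.     0.0033 0.1242]
```

>>> play_rows(
  targets=[
    [[0,0.002,0.03],[0,0,0]],
    [[0,0,0.03],[0,0,0]],
    [[0,0,0.02],[0,0,0]],
    [[0,0,0.02],[0,0,0]],
    [[0,0,0.01],[0,0,0]],
  ],
)

```text
t: 4.73
tool_pos: [0.6015, -0.0089, 0.1221]
orientation: [2.388, 2.039, 0.002]
ft_force: [-0.1, 0.0, -0.2]
gripper_width: 0.0853
grasp_force: 0.0
```

>>> play_rows(
  targets=[
    [[0,0,0.007],[0,0,0]],
    [[0,0,0.005],[0,0,0]],
    [[0,0,0],[0,0,0]],
    [[0,0,0],[0,0,0]],
    [[0,0,0],[0,0,0]],
  ],
)

```text
t: 5.15
tool_pos: [0.6013, -0.0086, 0.1106]
orientation: [2.387, 2.039, 0.003]
ft_force: [-1.1, 0.3, -0.4]
gripper_width: 0.0854
grasp_force: 0.0
```

>>> play_rows(
  targets=[
    [[0,0,0.003],[0,0,0]],
    [[0,0,0],[0,0,0]],
    [[0,0,0],[0,0,0]],
    [[0,0,0],[0,0,0]],
    [[0,0,0],[0,0,0]],
  ],
  grip=0,
  newtons=70,
)

```text
t: 5.57
tool_pos: [0.6007, -0.0085, 0.1068]
orientation: [2.388, 2.04, 0.001]
ft_force: [0.4, -0.6, 1.0]
gripper_width: 0.043
grasp_force: 72.2
```

>>> play_rows(
  targets=[
    [[0,0,0],[0,0,0]],
    [[0,0,0],[0,0,0]],
    [[0,0,0],[0,0,0]],
    [[0,0,0],[0,0,0]],
    [[0,0,0],[0,0,0]],
  ],
)

```text
t: 5.98
tool_pos: [0.6008, -0.0085, 0.1067]
orientation: [2.388, 2.04, 0.001]
ft_force: [-0.1, 0.6, 5.5]
gripper_width: 0.043
grasp_force: 72.3
```

>>> play_rows(
  targets=[
    [[0,0,-0.01],[0,0,0]],
    [[0,0,-0.015],[0,0,0]],
    [[0,0,-0.02],[0,0,-0.03]],
    [[0,0,-0.02],[0,0,-0.04]],
    [[0,0,-0.013],[0,0,0]],
  ],
)

```text
t: 6.4
tool_pos: [0.5999, -0.0084, 0.1854]
orientation: [-2.314, -2.124, 0.001]
ft_force: [1.1, 0.0, -3.3]
gripper_width: 0.0433
grasp_force: 71.7
```

>>> play_rows(
  targets=[
    [[0,0,0],[0,0,0]],
    [[0,0,0],[0,0,0]],
    [[0,0,0],[0,0,0]],
    [[0,0,0],[0,0,0]],
    [[0,0,0],[0,0,0]],
  ],
)

```text
t: 6.82
tool_pos: [0.5992, -0.0084, 0.1827]
orientation: [-2.314, -2.121, 0.003]
ft_force: [-0.5, -0.5, -2.9]
gripper_width: 0.0431
grasp_force: 71.8
```

```bash
cat > meas.py <<'E'
from h import *
import sys
tag=sys.argv[1]
s=arm.read_state();print(s['t'],s['tool_pos'],s['orientation'],s['ft_force'],s['moment'])
R=Rn.from_rotvec(s['orientation']).as_matrix();print(R)
acc={}
for k in range(4):
  for c in ['scene','top']:
    p,d=arm.capture(c)
    if k==0: cv2.imwrite(f'pics/{c}_{tag}.png',p);np.save(f'{c}_{tag}.npy',d)
    for t in ['blank_mark','drive_point','tail_point']:
        for r in arm.mark_of(c,t)[:4]:
            x=np.array(r['location'])
            if abs(x[0]-.6)<.05 and x[2]>.1 and abs(x[1])<.25: acc.setdefault((c,t),[]).append(x)
for k,v in acc.items(): print(k,len(v),np.median(v,0),np.std(v,0))
for c,(x0,y0,x1,y1) in {'top':(240,150,500,320),'scene':(190,100,420,330)}.items():
    p=cv2.imread(f'pics/{c}_{tag}.png');d=np.load(f'{c}_{tag}.npy')
    vv,uu=np.mgrid[y0:y1,x0:x1];uv=np.c_[uu.ravel(),vv.ravel()]
    X=pts(c,d,uv);col=p[uv[:,1],uv[:,0]].astype(int)
    m=(col[:,2]-col[:,0]>30)&(abs(X[:,2]-.22)<.03)&(abs(X[:,0]-.6)<.06)&(X[:,1]>-.12)&(X[:,1]<.16)
    B=X[m]
    if len(B)<50: print(c,'few',len(B));continue
    T=B[abs(B[:,2]-.2205)<.009]
    A=np.c_[T[:,:2]-T[:,:2].mean(0),np.ones(len(T))];k=np.linalg.lstsq(A,T[:,2],rcond=None)[0]
    print(c,len(T),'top plane dz/dx,dz/dy,z',k,'mean',T[:,:2].mean(0),'rect',cv2.minAreaRect((T[:,:2]*1000).astype(np.float32)),'ymax',np.percentile(T[:,1],99.5),'ymin',np.percentile(T[:,1],.5))
E
python3 meas.py lift
```

```text
6.8167 [ 0.5992 -0.0084  0.1827] [-2.3143 -2.1211  0.0034] [-0.4514 -0.4862 -2.9015] [-0.0057 -0.0425 -0.0161]
[[ 0.0869  0.9962 -0.0032]
 [ 0.9962 -0.0869  0.0003]
 [-0.     -0.0032 -1.    ]]
('scene', 'blank_mark') 4 [0.6099 0.0784 0.1983] [0.002  0.0006 0.0012]
('scene', 'drive_point') 3 [0.614  0.1396 0.2002] [0.0013 0.0004 0.0016]
('scene', 'tail_point') 4 [ 0.5853 -0.1984  0.2006] [0.0011 0.0012 0.0014]
('top', 'blank_mark') 3 [0.6078 0.08   0.2008] [0.0019 0.0014 0.0005]
('top', 'drive_point') 4 [0.6159 0.14   0.1995] [0.0013 0.0008 0.0009]
('top', 'tail_point') 4 [ 0.5861 -0.2004  0.1986] [0.0011 0.0004 0.0012]
top 559 top plane dz/dx,dz/dy,z [0.005  0.0017 0.2193] mean [ 0.5971 -0.0039] rect ((599.7465209960938, -4.791961669921875), (171.51031494140625, 45.02837371826172), 84.8792724609375) ymax 0.08170965474098232 ymin -0.0886596393943579
scene 998 top plane dz/dx,dz/dy,z [-0.0213 -0.0019  0.2189] mean [0.6048 0.0177] rect ((599.2189331054688, -9.57098388671875), (181.62779235839844, 48.49546813964844), 83.88910675048828) ymax 0.08062615368125758 ymin -0.0978864154285251
```

>>> play_rows(
  targets=[
    [[0.01,0.001,-0.002],[0,0,0]],
    [[0.015,0,0],[0,0,0]],
    [[0.012,0,0],[0,0,0]],
    [[0.008,0,0],[0,0,0]],
    [[0.004,0,0],[0,0,0]],
  ],
)

```text
t: 8.83
tool_pos: [0.6056, 0.0426, 0.1863]
orientation: [-2.313, -2.125, -0.001]
ft_force: [0.2, -0.7, -3.0]
gripper_width: 0.0433
grasp_force: 71.8
```

>>> play_rows(
  targets=[
    [[0,0,0],[0,0,0]],
    [[0,0,0],[0,0,0]],
    [[0,0,0],[0,0,0]],
    [[0,0,0],[0,0,0]],
    [[0,0,0],[0,0,0]],
  ],
)

```text
t: 9.25
tool_pos: [0.6055, 0.0398, 0.1863]
orientation: [2.317, 2.122, -0.0]
ft_force: [0.3, 0.8, -2.6]
gripper_width: 0.0434
grasp_force: 71.8
```

```bash
python3 meas.py near; python3 - <<'E'
from h import *
a=cv2.imread('pics/scene_near.png')[215:285,280:370];b=cv2.imread('pics/top_near.png')[200:265,260:350]
f=lambda q:cv2.resize(q,(390,300),interpolation=cv2.INTER_CUBIC)
cv2.imwrite('pics/near_crop.png',np.hstack([f(a),f(b)]))
E
```

```text
9.25 [0.6055 0.0398 0.1863] [ 2.3166  2.122  -0.0003] [ 0.3354  0.7992 -2.5518] [-0.0155  0.002   0.0504]
[[ 0.0875  0.9962 -0.0001]
 [ 0.9962 -0.0875 -0.0002]
 [-0.0002 -0.0001 -1.    ]]
('scene', 'blank_mark') 3 [0.6143 0.1277 0.1997] [0.0008 0.0001 0.0014]
('scene', 'drive_point') 5 [0.6139 0.1384 0.2022] [0.013  0.1363 0.0012]
('scene', 'tail_point') 3 [ 0.586  -0.1987  0.1998] [0.0021 0.0001 0.0007]
('top', 'blank_mark') 4 [0.6121 0.1257 0.2021] [0.0014 0.0011 0.0012]
('top', 'drive_point') 3 [0.6149 0.141  0.1982] [0.0019 0.001  0.0009]
('top', 'tail_point') 3 [ 0.587  -0.1992  0.1983] [0.0008 0.0022 0.0011]
top 483 top plane dz/dx,dz/dy,z [ 0.0179 -0.0015  0.2221] mean [0.6016 0.0462] rect ((605.6109619140625, 48.251678466796875), (162.1121063232422, 45.076881408691406), 84.61390686035156) ymax 0.12920069062777698 ymin -0.029689984714520112
scene 1129 top plane dz/dx,dz/dy,z [-0.0207 -0.0025  0.2224] mean [0.611  0.0623] rect ((601.50537109375, 37.956974029541016), (182.46151733398438, 56.79425811767578), 84.74436950683594) ymax 0.12895205923108355 ymin -0.05085960012055155
```

View pics/near_crop.png

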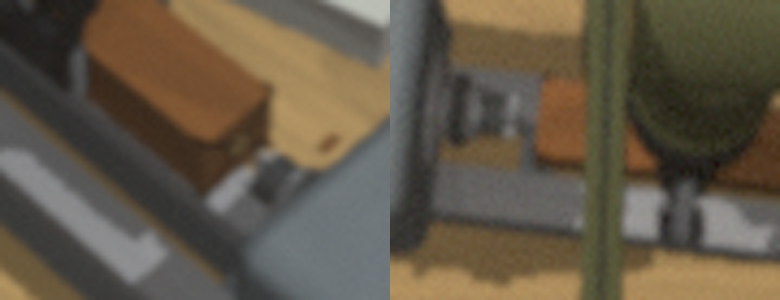

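```bash
cat > ov.py <<'E'
from h import *
import sys
tag=sys.argv[1]
s=arm.read_state();print(s['t'],s['tool_pos'],s['orientation'])
P=s['tool_pos'];R=Rn.from_rotvec(s['orientation']).as_matrix();tx=R[:,0];ty=R[:,1];up=-R[:,2]
L=float(sys.argv[2]);zc=float(sys.argv[3]) # mark ahead of TCP; axis above TCP
m=P+L*tx+zc*up
D=np.array([.6147,.1397,.2]);a=np.array([.087,.9962,0]);print('mark',m,'gap along',(D-m)@a,'lateral (drive-mark) tool y',(D-m)@ty,'z',D[2]-m[2])
out=[]
for c,(x0,y0,w,h) in {'scene':(290,225,75,60),'top':(265,205,75,60)}.items():
    q=np.mean([arm.capture(c)[0].astype(float) for _ in range(6)],0).astype(np.uint8)
    cv2.imwrite(f'pics/avg_{c}_{tag}.png',q)
    k=8;g=cv2.resize(q[y0:y0+h,x0:x0+w],None,fx=k,fy=k,interpolation=cv2.INTER_CUBIC);g=cv2.convertScaleAbs(g,alpha=1.6);g0=g.copy()
    def ln(A,col):
        u=((proj(c,A)-[x0,y0]+.5)*k).astype(int)
        cv2.polylines(g,[u.reshape(-1,1,2)],False,col,1)
    b=.022
    for z in (b,-b): ln([m+b*ty+z*up,m-b*ty+z*up],(0,255,0))
    for y in (b,-b): ln([m+y*ty+b*up-.18*tx,m+y*ty+b*up,m+y*ty-b*up],(0,255,0))
    ln([m+.007*(np.cos(t)*ty+np.sin(t)*up) for t in np.linspace(0,6.3,20)],(0,255,0))
    ln([D,D+.05*a],(255,255,0))
    n=np.array([.9962,-.087,0])
    for s_ in (-.021,.021): ln([D+.02*a+s_*n,D+.05*a+s_*n],(255,255,0))
    out.append(g0);out.append(g)
im=np.vstack([np.hstack(out[:2]),np.hstack(out[2:])]);cv2.imwrite(f'pics/ov_{tag}.png',cv2.resize(im,(800,640))[:,:]) if 0 else cv2.imwrite(f'pics/ov_{tag}.png',cv2.resize(im,(750,600),interpolation=cv2.INTER_AREA))
E
python3 ov.py near .0880 .0153
```

```text
10.85 [0.6056 0.0403 0.1863] [-2.316  -2.1227  0.    ]
mark [0.6132 0.1279 0.2016] gap along 0.011866794287665485 lateral (drive-mark) tool y 0.00046338640102312734 z -0.0016029162271400665
```

View pics/ov_near.png

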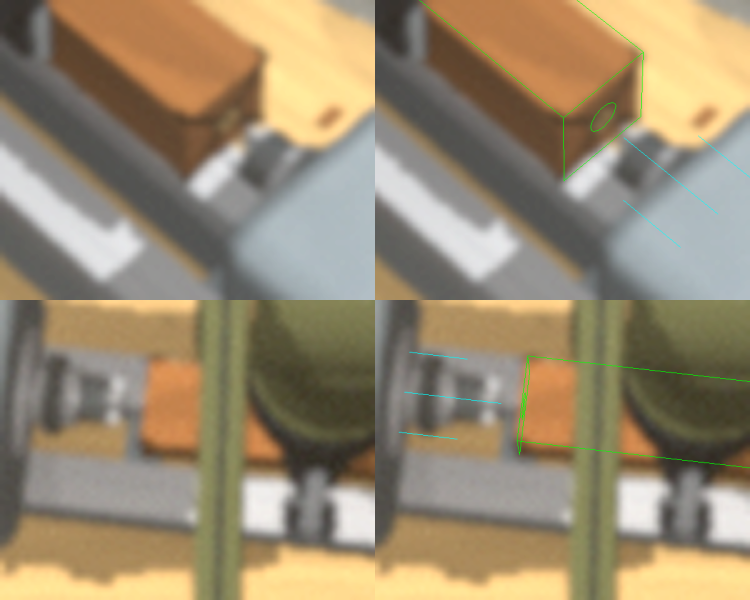

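The overlay shows the predicted blank matching the scene view, with its end corner at (640,55) and the mark at (605,117). In the top view the seen blank lies about 1 mm towards the robot, and the spindle lies on the drawn axis at (455,398). I'll firm up the lathe axis from the saved depth (headstock top, ways).

```bash
python3 - <<'E'
from h import *
def band(c,f):
    d=np.load(f'{c}{f}.npy');vv,uu=np.mgrid[0:480,0:640];uv=np.c_[uu.ravel(),vv.ravel()]
    return pts(c,d,uv)
a=np.array([.0875,.9962]);n=np.array([.9962,-.0875]);D=np.array([.6147,.1397])
for c in('top','scene'):
  for f in('0','_lift','_near'):
    X=band(c,f)
    H=X[(abs(X[:,2]-.278)<.008)&(X[:,1]>.15)&(X[:,1]<.45)&(abs(X[:,0]-.62)<.12)]
    q=(H[:,:2]-D);r=cv2.minAreaRect((H[:,:2]*1000).astype(np.float32))
    l=q@n;print(c,f,'headstock z',np.median(H[:,2]).round(4),'lat lo/hi mid',np.percentile(l,[.5,99.5]),np.percentile(l,[.5,99.5]).mean(),'along',np.percentile(q@a,[.5,99.5]).round(4),'yaw',r[2],r[1])
    S=X[(X[:,2]>.185)&(X[:,2]<.235)];q=S[:,:2]-D;k=(q@a>.0)&(q@a<.06)&(abs(q@n)<.03);S=S[k];q=q[k]
    for lo in np.arange(0,.055,.008):
        e=(q@a>=lo)&(q@a<lo+.008)
        if e.sum()>3: print('   spindle',lo.round(3),e.sum(),'lat',np.percentile(q[e]@n,[2,50,98]),'zmax',S[e,2].max())
    W=X[(abs(X[:,2]-.099)<.004)&(X[:,1]>-.19)&(X[:,1]<.12)&(abs(X[:,0]-.6)<.07)]
    if c=='top':
        q=W[:,:2]-D;l=q@n;al=q@a;lo=[];hi=[]
        for y in np.arange(-.32,-.02,.01):
            e=l[abs(al-y)<.005]
            if len(e)>5 and e.min()<-.035 and e.max()>.035: lo.append((y,e.min()));hi.append((y,e.max()))
        lo=np.array(lo);hi=np.array(hi);print('   ways',len(lo),'med lo/hi',np.median(lo[:,1]),np.median(hi[:,1]),'mid slope',np.polyfit(lo[:,0],(lo[:,1]+hi[:,1])/2,1))
E
```

```text
top 0 headstock z 0.2784 lat lo/hi mid [-0.0751  0.0724] -0.001353931054375375 along [0.0566 0.2593] yaw 84.52007293701172 (207.66502380371094, 152.4950408935547)
   spindle 0.0 21 lat [-0.0112 -0.0001  0.0106] zmax 0.21468496498368217
   spindle 0.008 29 lat [-0.0098 -0.0003  0.0116] zmax 0.2126087614598929
   spindle 0.016 32 lat [-0.0113 -0.0019  0.0109] zmax 0.2150674380830027
   spindle 0.024 42 lat [-0.0142 -0.0007  0.0154] zmax 0.21830269190874088
   spindle 0.032 49 lat [-0.0197 -0.0021  0.0179] zmax 0.2246775891024264
   spindle 0.04 63 lat [-0.0257 -0.0025  0.027 ] zmax 0.23277253634236378
   spindle 0.048 60 lat [-0.0294 -0.0037  0.0273] zmax 0.23499036982350746
   ways 30 med lo/hi -0.044074519484975525 0.04517585876811557 mid slope [0.001  0.0008]
top _lift headstock z 0.2785 lat lo/hi mid [-0.0743  0.072 ] -0.0011906953998929992 along [0.0566 0.2593] yaw 85.09656524658203 (208.01687622070312, 152.08657836914062)
   spindle 0.0 21 lat [-0.0106  0.0001  0.0109] zmax 0.21179431188865605
   spindle 0.008 29 lat [-0.0101 -0.0003  0.0115] zmax 0.21430568502955064
   spindle 0
[... 1908 characters left out ...]
26111555534
   spindle 0.008 49 lat [-0.0052  0.0081  0.0151] zmax 0.21275412369819777
   spindle 0.016 39 lat [-0.0067  0.0101  0.0178] zmax 0.21511374855411788
   spindle 0.024 34 lat [-0.0082  0.0051  0.0165] zmax 0.2202974074874887
scene _near headstock z 0.2789 lat lo/hi mid [-0.0678  0.0757] 0.003959046459768516 along [0.0577 0.26  ] yaw 85.09759521484375 (206.5933837890625, 152.24513244628906)
   spindle 0.0 23 lat [-0.0054  0.0059  0.0145] zmax 0.21340203400108307
   spindle 0.008 48 lat [-0.0039  0.0086  0.0148] zmax 0.2129818644198248
   spindle 0.016 39 lat [-0.0066  0.0087  0.018 ] zmax 0.21498315617945282
   spindle 0.024 34 lat [-0.0078  0.0075  0.0167] zmax 0.22029319331374356
```

>>> play_rows(
  targets=[
    [[0.002,0.001,0.0016],[0,0,0]],
    [[0.002,0,0],[0,0,0]],
    [[0.0015,0,0],[0,0,0]],
    [[0,0,0],[0,0,0]],
    [[0,0,0],[0,0,0]],
  ],
)

```text
t: 11.87
tool_pos: [0.607, 0.0459, 0.1847]
orientation: [-2.316, -2.123, 0.0]
ft_force: [-0.6, -0.0, -2.8]
gripper_width: 0.043
grasp_force: 71.8
```

```bash
sed -i 's/range(4)/range(8)/' meas.py; python3 meas.py fin; python3 ov.py fin .0880 .0153
python3 - <<'E'
from h import *
# brightness profile along axis in averaged top view, at several heights/lateral
q=cv2.imread('pics/avg_top_fin.png');g=q.astype(np.float32)
D=np.array([.6152,.139,.2]);a=np.array([.087,.9962,0]);n=np.array([.9962,-.087,0])
for l in(-.004,0,.004):
    t=np.arange(-.02,.03,.002);X=D+t[:,None]*a+l*n
    uv=proj('top',X).astype(np.float32);v=cv2.remap(g,uv[:,0][None],uv[:,1][None],cv2.INTER_LINEAR)[0]
    print(l,[f'{int(1000*tt)}:{int(c[2])}/{int(c[0])}' for tt,c in zip(t.round(4),v)])
E
```

```text
11.8667 [0.607  0.0459 0.1847] [-2.3156 -2.1231  0.    ] [-0.5801 -0.0066 -2.7802] [ 0.0138  0.0339 -0.0304]
[[ 0.0866  0.9962 -0.    ]
 [ 0.9962 -0.0866 -0.    ]
 [-0.     -0.     -1.    ]]
('scene', 'blank_mark') 8 [0.6159 0.1325 0.1981] [0.0013 0.0013 0.0012]
('scene', 'drive_point') 9 [0.6147 0.14   0.2014] [0.0015 0.0029 0.0017]
('scene', 'tail_point') 9 [ 0.5845 -0.1977  0.2002] [0.0095 0.1043 0.0014]
('top', 'blank_mark') 8 [0.6152 0.1334 0.2004] [0.0014 0.0017 0.0012]
('top', 'drive_point') 8 [0.6156 0.1386 0.1988] [0.0011 0.0007 0.0014]
('top', 'tail_point') 9 [ 0.5884 -0.1996  0.1992] [0.009  0.1052 0.0015]
top 462 top plane dz/dx,dz/dy,z [ 0.0259 -0.0013  0.2203] mean [0.6029 0.0512] rect ((607.0548095703125, 54.155731201171875), (161.45855712890625, 44.805702209472656), 85.02645111083984) ymax 0.13523041074105296 ymin -0.022432908065166252
scene 1133 top plane dz/dx,dz/dy,z [-0.0284 -0.0018  0.2208] mean [0.6125 0.0681] rect ((603.1878662109375, 45.1047248840332), (181.80984497070312, 56.40941619873047), 84.89037322998047) ymax 0.1349292187919254 ymin -0.04465846813980276
[... 453 characters left out ...]
20:64/61', '22:69/65', '24:80/76', '26:90/86', '28:95/91']
0 ['-20:124/49', '-18:124/49', '-16:122/46', '-14:122/47', '-12:122/47', '-10:122/47', '-8:122/49', '-6:118/54', '-4:109/65', '-2:98/75', '0:90/82', '2:92/87', '4:99/95', '6:103/99', '8:102/97', '10:91/87', '12:82/78', '14:75/72', '16:71/69', '18:69/67', '20:67/65', '22:73/69', '24:85/80', '26:98/94', '28:100/97']
0.004 ['-20:122/48', '-18:122/47', '-16:123/47', '-14:124/49', '-12:125/50', '-10:125/48', '-8:128/52', '-6:126/59', '-4:119/70', '-2:108/84', '0:100/90', '2:104/99', '4:111/108', '6:115/111', '8:109/104', '10:93/89', '12:80/77', '14:71/68', '16:67/64', '18:67/64', '20:66/63', '22:68/65', '24:75/71', '26:88/84', '28:94/90']
```

View pics/ov_fin.png

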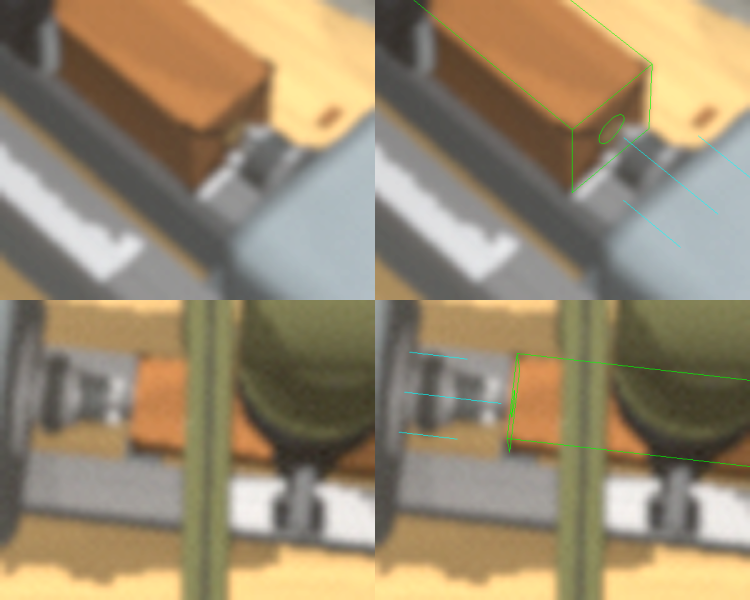

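Everything agrees: the gap is about 6 mm, lateral and height errors are within about 1 mm, and the blank is level. I'll nudge it slightly closer and let it settle.

>>> play_rows(
  targets=[
    [[0.0008,0,0],[0,0,0]],
    [[0,0,0],[0,0,0]],
    [[0,0,0],[0,0,0]],
    [[0,0,0],[0,0,0]],
    [[0,0,0],[0,0,0]],
  ],
)

```text
t: 16.08
tool_pos: [0.6071, 0.0465, 0.1847]
orientation: [-2.316, -2.123, 0.0]
ft_force: [-0.5, 0.5, -3.2]
gripper_width: 0.0438
grasp_force: 71.8
```

>>> play_rows(
  targets=[
    [[0,0,0],[0,0,0]],
    [[0,0,0],[0,0,0]],
    [[0,0,0],[0,0,0]],
    [[0,0,0],[0,0,0]],
    [[0,0,0],[0,0,0]],
  ],
)

```text
t: 16.5
tool_pos: [0.6071, 0.0464, 0.1847]
orientation: [-2.316, -2.123, 0.0]
ft_force: [0.3, 0.5, -2.9]
gripper_width: 0.0435
grasp_force: 71.8
```

```bash
python3 -c "
from h import *
s=arm.read_state();print(s['t'],s['tool_pos'],s['orientation'],s['ft_force'],s['grasp_force'])
print(arm.finish_job())"
```

```text
16.5 [0.6071 0.0464 0.1847] [-2.3159 -2.1228  0.    ] [ 0.2981  0.4771 -2.9079] 71.75161600112915
the job is handed in; nothing more can be done
None
```

I handed the job in at 16.5 s with the brown blank held level on the lathe axis; I estimate its mark about 5 mm short of the drive point and within about 1 mm of the axis, but no verdict came back.

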